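# Wedge a barrel stave up to the height gauge

### The arm

A 7-joint arm with a two-finger parallel gripper is mounted at the origin on the work surface. World frame = base frame: x ahead of the robot, y to its left, z up, the work surface at z = 0. Lengths are in m, angles in degrees, forces in N, time in s.
With the tool pointing down it reaches from about 0.35 to 0.9 m from the base axis. Payload 7.2 kg.
Tool frame: the origin (TCP) lies midway between the tips of the shut fingers; the grasp point (between the pads) lies 19 mm behind it (arm.grasp_offset is the distance from the TCP to the grasp point, in m); z points along the fingers, y is the direction in which the jaws open and shut (so a half turn about z gives the same grasp; the last joint's range is limited). The gripper opens to 88 mm and grips with 3 to 60 N. Pads are 20 mm wide; open, the fingers measure 115 mm over their backs; the gripper's body (75 mm by 178 mm) begins 61 mm behind the grasp point.
Start: joints at [65.764, 23.554, -0.728, 91.456, 0.321, 64.991, -4.71], TCP at [0.217, -0.586, 0.223] pointing down, gripper open.
Joint ranges: [-169.25, 169.25], [-16.82, 113.86], [-84.01, 82.57], [7.8, 145.47], [-59.2, 239.2], [7.22, 106.19], [-163.78, 163.78]. Speed limits (degrees/s): [136.94, 136.94, 172.46, 172.46, 180, 180, 180].

### API

Orientations are given as [roll, pitch, yaw] about the fixed x, y, z axes, in that order (R = Rz(yaw) Ry(pitch) Rx(roll)).
In Python, from workcell import arm, effector, ik, monitor, vision, job, spotter gives the robot as it stands. Calls block until the motion is done:
- arm.move_ptp(position, orientation): joint-space move of the TCP to a pose.
- arm.servo_line(position, orientation=None, speed=0.15, guard=None): straight line of the TCP; orientation=None keeps the orientation; speed is the mean speed in m/s. With guard (N) it stops when the force on the tool has changed by that much, and returns True; else False.
- arm.goto_joints(angles): joint-space move.
- effector.grip(opening, grip_force=None): finger opening in m; grip_force is the grip in N (None keeps the last); returns when the fingers have stopped.
- arm.pause(seconds).
- ik(position, orientation): joint angles nearest the present ones, or None.
- monitor.get_state(): the state.
- vision.read_camera(name): name is "side" or "top" or "wrist"; returns (picture, depth): 384x512x3 uint8, red, green, blue; 384x512 float32, m along the optical axis (not along the pixel's ray), 0 where there is no reading.
- vision.calibration(name): a dict with "fx", "fy", "cx", "cy" (pixels), "R" (3x3) and "t" (3): a world point X has camera coordinates R X + t. Camera axes: x right, y down, z forward; pixel columns grow to the right and rows downward; lengths in m; the calibration is good to about 2 mm. The wrist camera is an equidistant fisheye: a pixel r from the principal point sees the ray r / f radians off the axis. A picture is of the moment at which its call begins: read the wrist's pose just before it. calibration takes no time and is no camera call; for the wrist camera it gives the pose at the moment of the call.
A pose or a line that the arm cannot do raises arm.IKError and nothing moves.
- job.close_job(): hands the job in, once; it reports no verdict.
Trained networks look in the newest picture that a camera, given by its name, has taken for a name from the list of things; names that differ only in an ending like _2 or _b are one class to them, and where a whole thing is asked for, a point or a joint stands for the part that bears it (a point fixed in the world has none). Each returns a list of dicts, best first, with "p" (0 to 1); they miss things now and then, are a little off and sometimes report something else, mostly with a low value. They report only what shows in the picture. A call takes as long as a camera call. They do not tell look-alikes from the thing itself.
- spotter.look_for(name, camera): "extent" ([centre column, centre row, width, height] in pixels, round what is visible of it).
- spotter.silhouettes(name, camera): "mask" (384x512 bool, what is visible of it) and "extent" ([centre column, centre row, width, height] in pixels, round what is visible of it).
The state is a dict: "time": time; "joints": joint angles; "joint_vel": joint speeds; "joint_torque": joint torques, N m; "tcp_pos": TCP position; "ee_rot": TCP orientation; "force": force on the tool from outside, world axes, zero at the start; "moment": the same for the moment, N m; "gripper_width": finger opening in m.
Only numpy, scipy, OpenCV 4.12 (cv2) and the standard library are available. Lean on these libraries where they do the work, as an engineer would, in place of code of your own. Each camera call takes 0.05 s, during which the arm holds its last target. There are 200 camera calls.

### The job

Pick up the dark wooden wedge, lay it flat on the bench in front of the cradle and slide its thin end under the open end of the stave, between the ledges, so that the stave rises until its top bears on the gauge's finger. Stop as soon as it is nipped snug there, with roughly 8 newtons on the finger (3 to 15 will do, never above 22), then let go and leave it wedged. Do not knock the gauge, and do not disturb the mallet, plane, offcut or glue jar.

Things in the scene. Friction and masses are not known exactly. Their poses are not given: they have to be found in the camera images.
- wedge_mid (a point): Dark wood wedge lying flat, loose, 0.13 kg: 180 mm long, 40 wide, 4 mm high at the thin end, 40 at the thick end (rises 1 in 5). This point: middle of length and width, 11 mm above its underside. +y points to the thin end (90 mm away), x across, z up. It can be gripped across its 40 mm width 50 mm along -y, where it is 32 mm high, and driven so.
- wedge_tip (a point): Middle of the wedge's thin end, 2 mm above its underside; same axes as wedge_mid.
- wedge: The same wedge; origin at the middle of its underside, same axes. Friction keeps it in place once it is driven under the stave. Once the stave bears on the gauge's finger, each further millimetre of drive adds about 1 N on the finger. It must go about 70 to 120 mm under the stave.
- jig: Dark wood cradle fixed to the bench. Origin at bench level, middle of its open front, right below the stave's front end; +y points level into it (the way the wedge is driven), z up. Two ledges 10 mm high carry the stave's front, with a free way 60 mm wide between them over bare bench. Side rails 26 mm high, 45 to 60 mm either side of the centre line.
- stave: Light wood stave lying loose in the cradle, 84 mm wide, 300 long, 22 thick, 0.36 to 0.63 kg. Origin: underside, middle of its front (open) end, at the start 10 mm above the bench; +y runs to the rear, z up. Lower front edge rounded (4 mm); the wedge carries this edge. Raising it takes 1 to 5 N of push until it meets the gauge's finger.
- stave_rear (a point): Middle of the underside of the stave's rear end; it stays down on a 10 mm sill in the cradle, with a stop 3 mm behind it.
- gauge: Height gauge fixed beside the cradle: steel foot, post 74 mm high, arm reaching 95 mm along -x to a rigid round finger over the stave, 55 mm behind its front. Origin at bench level under the post. The finger's height is set anew and not measured: underside 39 to 45 mm above the bench. Once the stave meets it, the push rises 1 to 1.5 N per N on the finger.
- mallet: Wooden mallet lying on the bench, head 70 x 120 x 60 mm; leave it alone. Origin under the head.
- plane: Wooden bench plane 55 x 200 mm, 95 mm high; leave it alone. Origin at the middle of its underside.
- offcut: Flat wood offcut 60 x 110 x 22 mm; leave it alone. Origin at the middle of its underside.
- glue: White jar 60 mm across, 130 mm high; leave it alone. Origin at the middle of its underside.
There are look-alikes about, which are no part of the job. What is shaped like the gauge but pink or yellow is not meant.

How it is judged:
By the outcome, as a careful person would: the job done as asked, in the order asked, and still so for the second after the job is handed in, with the robot touching nothing.
It also fails if it takes over 58 s, if anything falls off the work surface, if the arm or the gripper's body presses on something with over 40 N, if the wrist force passes 120 N, or if a joint passes its speed limit or range.

## Working session

There is one attempt and no reset: what is moved stays moved. The work goes in short steps, each a Python script; the robot and the scene stay as the last script left them, time stands still between calls to the robot, and variables do not carry over. Pictures are saved under pics/ and viewed, about 8 in all and at most 12, crops included, and the job is handed in when it is done.

```bash
ls; mkdir -p pics; cat > h.py <<'E'
import numpy as np, cv2
from workcell import arm, effector, ik, monitor, vision, job, spotter
def cloud(cam, d, K=None):
    K=K or vision.calibration(cam); v,u=np.mgrid[0:384,0:512]
    P=np.stack([(u-K['cx'])/K['fx']*d,(v-K['cy'])/K['fy']*d,d],-1)
    return (P-np.array(K['t']))@np.array(K['R'])   # R^T (P-t)
E
python3 - <<'E'
from h import *
for c in ('top','side'):
    im,d=vision.read_camera(c); np.savez(f'{c}.npz',im=im,d=d)
    im=im[:,:,::-1].copy(); W=cloud(c,d)
    for n in ('wedge','jig','stave','gauge','mallet','plane','offcut','glue'):
        for r in spotter.silhouettes(n,c)[:4]:
            m=r['mask']&(d>0)
            if r['p']<.2 or m.sum()<5: continue
            print(c,n,round(r['p'],2),np.round(r['extent']),np.round(np.median(W[m],0),3),np.round(W[m].max(0),3),np.round(W[m].min(0),3))
    cv2.imwrite(f'pics/{c}0.png',cv2.resize(im,(768,576)))
    K=vision.calibration(c); print(K['fx'],np.round(-np.array(K['R']).T@K['t'],3))
print(monitor.get_state()['time'])
E
```

```text
pics
top wedge 0.87 [328. 199.  59.  36.] [ 0.515 -0.23   0.02 ] [ 0.572 -0.138  0.045] [ 0.465 -0.324 -0.007]
top jig 0.85 [191. 173. 101.  49.] [0.592 0.235 0.026] [0.667 0.362 0.044] [ 0.527  0.055 -0.007]
top stave 0.95 [196. 172.  99.  36.] [0.593 0.194 0.031] [0.65  0.346 0.044] [ 0.54   0.039 -0.002]
top gauge 0.96 [228. 159.  22.  39.] [0.669 0.089 0.018] [0.712 0.118 0.077] [ 0.581  0.056 -0.008]
top gauge 0.6 [222. 238.  19.  43.] [0.414 0.1   0.018] [0.455 0.127 0.076] [ 0.335  0.064 -0.007]
top gauge 0.58 [155. 114.  23.  43.] [0.808 0.322 0.052] [0.84  0.355 0.078] [0.721 0.293 0.004]
top mallet 0.88 [320.  96.  41.  90.] [ 0.767 -0.212  0.056] [ 0.986 -0.145  0.069] [ 0.715 -0.266 -0.011]
top plane 0.68 [133. 256.  69.  34.] [0.34  0.371 0.045] [0.386 0.478 0.101] [ 0.29   0.275 -0.003]
top offcut 0.63 [261. 106.  36.  21.] [ 0.812 -0.018  0.021] [0.849 0.036 0.031] [ 0.78  -0.075 -0.003]
top glue 0.6 [208. 107.  21.  26.] [0.79  0.144 0.124] [0.869 0.187 0.136] [ 0.772  0.118 -0.005]
433.4674276087373 [0.437 0.042 1.393]
side wedge 0.92 [313. 178.  54.  27.] [ 0.508 -0
[... 411 characters left out ...]
0.028] [0.844 0.361 0.075] [0.72  0.305 0.003]
side gauge 0.76 [294. 231.  49.  32.] [0.414 0.103 0.016] [0.463 0.137 0.075] [ 0.333  0.026 -0.002]
side gauge 0.69 [223. 200.  39.  26.] [0.676 0.095 0.042] [0.766 0.119 0.076] [ 0.581  0.004 -0.002]
side mallet 0.56 [211. 246. 112.  62.] [0.551 0.294 0.024] [0.696 0.367 0.039] [ 0.523  0.061 -0.002]
side offcut 0.56 [205. 178.  32.  20.] [ 0.804 -0.007  0.021] [0.843 0.04  0.027] [ 0.779 -0.107 -0.001]
side offcut 0.37 [213. 231.  94.  64.] [0.591 0.212 0.032] [0.651 0.349 0.06 ] [0.541 0.04  0.021]
side glue 0.57 [167. 184.  24.  45.] [0.786 0.165 0.078] [0.932 0.181 0.134] [ 0.77  -0.012  0.002]
453.91810732763616 [-0.065  0.96   0.748]
0.9
```

View pics/top0.png

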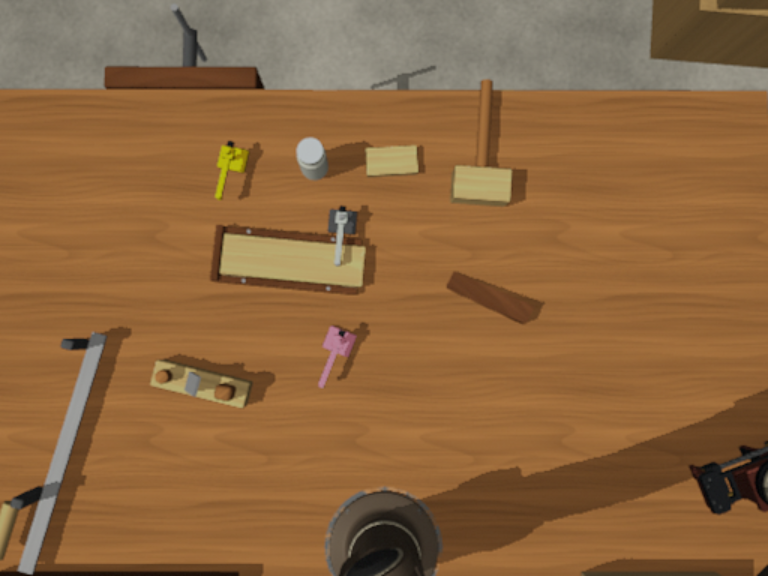

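View pics/side0.png

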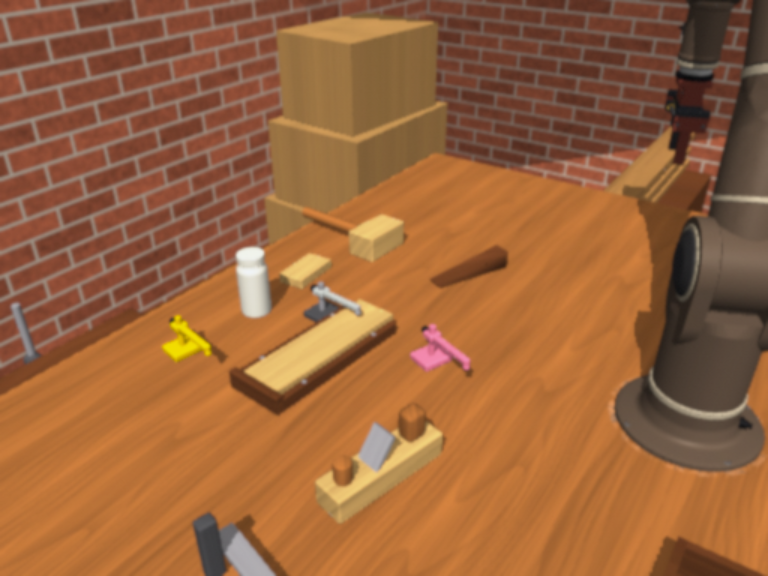

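The top view shows the wedge at about (490,297), thin end toward the upper left and pointing roughly at the cradle. The cradle's open end is at (365,270), and the grey gauge is at (342,220). The pink and yellow look-alikes stand clear. The side view agrees. Next I'll fit poses and take a close look with the wrist camera.

```bash
cat >> h.py <<'E'
def wcloud(d,K):
    v,u=np.mgrid[0:384,0:512]; x=(u-K['cx'])/K['fx']; y=(v-K['cy'])/K['fy']; r=np.hypot(x,y)+1e-9
    s=np.tan(np.minimum(r,1.45))/r
    P=np.stack([x*s*d,y*s*d,d],-1)
    return (P-np.array(K['t']))@np.array(K['R'])
def wshot(name):
    K=vision.calibration('wrist'); im,d=vision.read_camera('wrist'); np.savez(name+'.npz',im=im,d=d,**{k:np.array(K[k]) for k in K})
    cv2.imwrite(f'pics/{name}.png',cv2.resize(im[:,:,::-1],(768,576))); return im,d,K,wcloud(d,K)
def rect(W,m,zlo,zhi):
    p=W[m&(W[...,2]>zlo)&(W[...,2]<zhi)]
    return p,cv2.minAreaRect(p[:,:2].astype(np.float32)*1000)
E
python3 - <<'E'
from h import *
s=monitor.get_state(); print(s['ee_rot'],s['tcp_pos'])
print(vision.calibration('wrist')['fx'])
for c in ('top',):
    im,d=vision.read_camera(c); W=cloud(c,d)
    for n,a,b in (('stave',.024,.04),('wedge',.002,.05)):
        m=spotter.silhouettes(n,c)[0]['mask']; m=cv2.erode(m.astype(np.uint8),np.ones((2,2)))>0
        p,r=rect(W,m&(d>0),a,b); print(n,r)
arm.move_ptp([.47,-.2,.30],[180,0,s['ee_rot'][2]])
for n,pos in (('w1',None),('j1',[.55,-.03,.30])):
    if pos: arm.move_ptp(pos,[180,0,s['ee_rot'][2]])
    im,d,K,W=wshot(n)
    for k,a,b in (('wedge',.002,.05),('stave',.024,.04),('jig',.02,.04),('gauge',.03,.1)):
        for q in spotter.silhouettes(k,'wrist')[:2]:
            m=q['mask']&(d>0)
            if q['p']<.3 or m.sum()<20: continue
            p,r=rect(W,m,a,b); print(n,k,round(q['p'],2),np.round(q['extent']),np.round(r[0]),np.round(r[1]),round(r[2],2))
print(monitor.get_state()['time'],s['ee_rot'],np.linalg.norm(0))
i=[cv2.imread(f'pics/{n}.png')  for n in('w1','j1')]
cv2.imwrite('pics/both.png',cv2.resize(np.vstack(i),(400*1,600)) if 0 else np.hstack([cv2.resize(x,(400,300)) for x in i]))
E
```

```text
[ 1.79998254e+02 -5.36923264e-04  2.03311597e+01] [ 0.21713252 -0.58606559  0.22266359]
297.3186396354542
stave ((594.1403198242188, 190.2764434814453), (298.9726257324219, 88.02286529541016), 86.32672119140625)
wedge ((517.5313720703125, -225.5282745361328), (173.54571533203125, 39.093666076660156), 64.19872283935547)
w1 wedge 0.59 [287. 138. 104. 103.] [ 521. -225.] [181.  41.] 65.02
w1 stave 0.95 [ 81.  37. 136.  74.] [597. 192.] [305.  84.] 84.39
w1 jig 0.97 [ 77.  41. 154.  77.] [597. 204.] [309. 119.] 85.05
w1 gauge 0.87 [ 78. 145.  58.  71.] [393. 107.] [ 24. 122.] 65.25
w1 gauge 0.82 [124.  18.  59.  36.] [613. 103.] [33. 58.] 83.73
j1 wedge 0.73 [361. 216.  78.  82.] [ 521. -225.] [180.  40.] 65.28
j1 stave 0.97 [143.  94. 175. 120.] [597. 192.] [303.  85.] 84.7
j1 jig 0.7 [139.  93. 193. 135.] [598. 206.] [311. 120.] 84.78
j1 gauge 0.72 [210.  72.  64.  88.] [645.  92.] [ 25. 123.] 83.02
j1 gauge 0.55 [155. 223.  63.  77.] [392. 105.] [ 24. 123.] 69.01
4.0333 [ 1.79998254e+02 -5.36923264e-04  2.03311597e+01] 0.0
```

View pics/both.png

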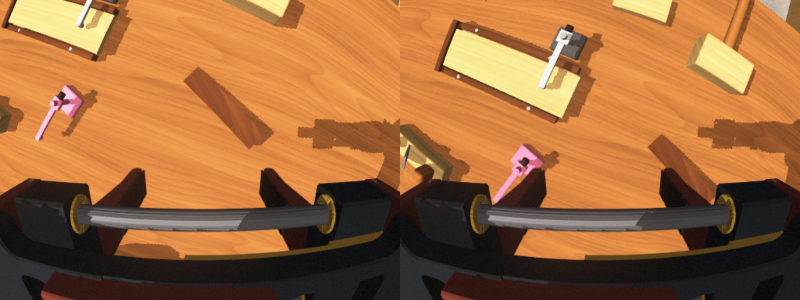

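The wrist views agree with the top view: wedge at (521,-225) mm, direction 65°; stave centre at (597,192) mm, direction about 84.7°. Now the pick-up.

```bash
python3 - <<'E'
from h import *
K=vision.calibration('wrist'); s=monitor.get_state()
C=-np.array(K['R']).T@np.array(K['t']); print('cam rel tcp',np.round(C-s['tcp_pos'],3))
z=np.load('j1.npz'); W=wcloud(z['d'],{k:z[k] for k in('fx','fy','cx','cy','R','t')})
u=np.array([np.cos(np.radians(65.2)),np.sin(np.radians(65.2))]); c=np.array([.521,-.225])
for cam in [W]:
    q=cam[...,:2]-c; a=q@u; b=q@[-u[1],u[0]]
    for lo in np.arange(-.1,.1,.02):
        m=(abs(a-lo)<.004)&(abs(b)<.015)&(z['d']>0); print(round(lo,3),m.sum(),np.round(np.median(cam[m][:,2]),4) if m.any() else '')
g=c-.05*u
arm.move_ptp([*g,.12],[180,0,65.2]); 
effector.grip(.085,50)
hit=arm.servo_line([*g,.005],speed=.08,guard=8); print('hit',hit,monitor.get_state()['tcp_pos'])
effector.grip(.03,45); s=monitor.get_state(); print(s['gripper_width'],s['force'],s['time'])
arm.servo_line([*g,.07],speed=.08); s=monitor.get_state(); print(s['gripper_width'],s['force'],s['time'])
f=np.array([.583,.041]); v=np.array([np.cos(np.radians(84.7)),np.sin(np.radians(84.7))])
arm.servo_line([*(f-.185*v),.07],[180,0,84.7],speed=.12)
im,d,K,W=wshot('j2')
for k,a,b in (('wedge',-.1,.15),('stave',.024,.04),('jig',.02,.04),('gauge',.03,.1)):
    for q in spotter.silhouettes(k,'wrist')[:1]:
        m=q['mask']&(d>0); p,r=rect(W,m,a,b); print(k,round(q['p'],2),np.round(r[0]),np.round(r[1]),round(r[2],2))
print(monitor.get_state()['tcp_pos'],monitor.get_state()['time'])
E
```

```text
cam rel tcp [0.062 0.022 0.162]
-0.1 0 
-0.08 43 0.0379
-0.06 53 0.0338
-0.04 64 0.0302
-0.02 74 0.0261
0.0 75 0.0221
0.02 77 0.018
0.04 94 0.0142
0.06 94 0.0101
0.08 92 0.0061
hit False [ 0.50036965 -0.27057816  0.00550873]
0.039573052176486004 [-1.71283824  0.14816514  0.39353738] 7.8417
0.0398320124419321 [ 0.40056168  0.05707697 -1.73655399] 8.8083
wedge 0.93 [ 567. -120.] [264.  68.] 86.13
stave 0.38 [802. -14.] [28. 76.] 4.13
[ 0.56573864 -0.14376907  0.07004625] 10.4
```

View pics/j2.png

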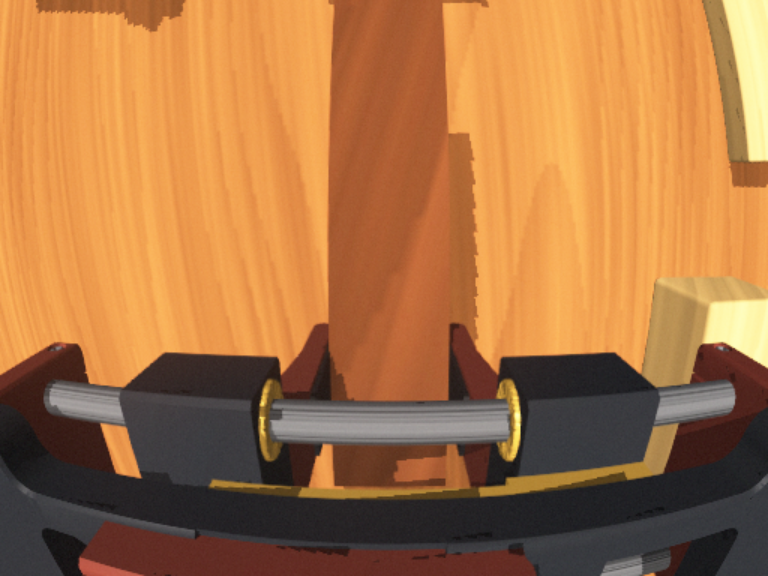

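The wedge is held straight between the fingers, at columns 330–447, with its thin end pointing at the cradle. Next I'll lower it, regrip so it lies flat, and check alignment from above.

```bash
python3 - <<'E'
from h import *
f=np.array([.583,.041]); v=np.array([np.cos(np.radians(84.7)),np.sin(np.radians(84.7))])
p=f-.185*v
print(arm.servo_line([*p,.0055],speed=.06,guard=6), monitor.get_state()['force'],monitor.get_state()['tcp_pos'])
effector.grip(.05); arm.pause(.2); effector.grip(.03,50); s=monitor.get_state(); print(s['gripper_width'],s['force'],s['time'])
i2=[]
for c in ('top','side'):
    im,d=vision.read_camera(c); W=cloud(c,d)
    for n,a,b in (('stave',.026,.036),('wedge',.002,.05),('jig',.02,.03)):
        q=spotter.silhouettes(n,c)[0]; m=q['mask']&(d>0); P,r=rect(W,m,a,b)
        print(c,n,round(q['p'],2),np.round(r[0]),np.round(r[1]),round(r[2],2))
    # overlay: jig axis and predicted wedge tip
    K=vision.calibration(c)
    for X in ([*f,.01],[*(f+.3*v),.032],[*(p+.14*v),.004]):
        y=np.array(K['R'])@X+K['t']; uv=(int(K['fx']*y[0]/y[2]+K['cx']),int(K['fy']*y[1]/y[2]+K['cy'])); 
        im=im.copy(); im[uv[1],uv[0]]=(0,255,255)
    a,b=(120,110) if c=='top' else (150,130)
    i2.append(cv2.resize(im[a:a+120,b:b+200,::-1],(800,480) if 0 else (500,300),interpolation=cv2.INTER_NEAREST))
cv2.imwrite('pics/al.png',np.vstack(i2))
E
```

```text
False [ 0.25865295 -0.17604417 -1.48720047] [ 0.56625638 -0.1432579   0.00586948]
0.039750122556100304 [ 0.55434999 -0.08576851 -0.14122386] 12.5583
top stave 0.69 [595. 191.] [299.  85.] 84.77
top wedge 0.88 [572. -64.] [119.  40.] 85.02
top jig 0.92 [597. 206.] [308. 120.] 84.82
side stave 0.64 [593. 194.] [306.  97.] 85.64
side wedge 0.69 [595. 192.] [302.  86.] 84.75
side jig 0.78 [597. 206.] [314. 124.] 84.53
```

View pics/al.png

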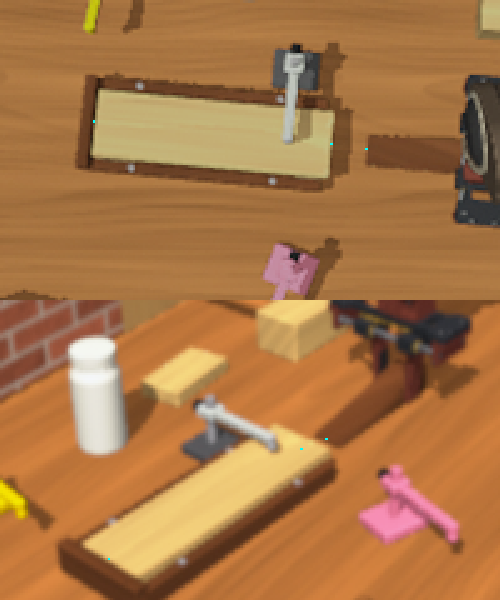

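The wedge lies on the stave's axis to within about 2 mm and 0.5°. The overlaid tip and front points coincide with the picture at (366,149) and (331,144) in the top crop. Now driving, reading the force as it goes.

```bash
python3 - <<'E'
from h import *
f=np.array([.583,.041]); v=np.array([np.cos(np.radians(84.7)),np.sin(np.radians(84.7))])
def go(s,sp,g=30):
    h=arm.servo_line([*(f+(s-.14)*v),.0055],speed=sp,guard=g); arm.pause(.1)
    st=monitor.get_state(); F=np.array(st['force']); pos=((np.array(st['tcp_pos'])[:2]-f)@v+.14)*1e3
    push=-F[:2]@v; print(f"{s*1e3:.1f} {pos:.2f} push {push:.2f} lat {F[:2]@[-v[1],v[0]]:.2f} fz {F[2]:.2f} t {st['time']:.2f}",h); return push
if go(.015,.06,10): raise SystemExit
for s in np.arange(.025,.066,.008): 
    if go(s,.03,12)>10: raise SystemExit
hist=[]; s=.067
while s<.125:
    F=go(s,.012,15); hist.append(F)
    if F>np.median(hist[:max(3,len(hist)-6)])+7.5: break
    s+=.0015
E
```

```text
15.0 14.55 push -0.42 lat 0.34 fz -0.99 t 14.21 False
```

```bash
cat > drive.py <<'E'
from h import *
f=np.array([.583,.041]); v=np.array([np.cos(np.radians(84.7)),np.sin(np.radians(84.7))])
def go(s,sp,g=30):
    h=arm.servo_line([*(f+(s-.14)*v),.0055],speed=sp,guard=g); arm.pause(.1)
    st=monitor.get_state(); F=np.array(st['force']); pos=((np.array(st['tcp_pos'])[:2]-f)@v+.14)*1e3
    push=-F[:2]@v; print(f"{s*1e3:.1f} {pos:.2f} push {push:.2f} lat {F[:2]@[-v[1],v[0]]:.2f} fz {F[2]:.2f} t {st['time']:.2f}",h); return push
E
python3 - <<'E'
from drive import *
for s in np.arange(.025,.066,.008): 
    if go(s,.03,12)>10: raise SystemExit
hist=[]; s=.067
while s<.125:
    F=go(s,.012,15); hist.append(F)
    if F>np.median(hist[:max(3,len(hist)-6)])+7.5: break
    s+=.0015
E
```

```text
25.0 25.15 push -0.99 lat -0.20 fz -0.33 t 14.79 False
33.0 33.16 push -0.50 lat -0.96 fz -0.25 t 15.31 False
41.0 40.15 push 6.24 lat -0.93 fz -0.25 t 15.82 False
49.0 48.94 push 3.17 lat 0.21 fz 0.09 t 16.34 False
57.0 57.16 push 3.14 lat 0.55 fz -1.66 t 16.86 False
65.0 65.12 push 3.92 lat 0.06 fz 0.08 t 17.38 False
67.0 66.41 push 4.78 lat 0.60 fz -0.53 t 17.79 False
68.5 67.94 push 5.67 lat -1.04 fz 0.24 t 18.17 False
70.0 69.44 push 3.80 lat 0.56 fz 1.00 t 18.54 False
71.5 70.97 push 5.83 lat 0.26 fz -1.09 t 18.92 False
73.0 72.45 push 4.31 lat -0.10 fz 1.10 t 19.29 False
74.5 73.93 push 5.06 lat 0.10 fz 0.91 t 19.67 False
76.0 75.40 push 3.83 lat 0.72 fz 0.28 t 20.04 False
77.5 76.93 push 5.09 lat -0.02 fz 0.57 t 20.42 False
79.0 78.42 push 4.62 lat 0.14 fz 0.29 t 20.79 False
80.5 79.90 push 4.84 lat -0.53 fz 0.53 t 21.17 False
82.0 81.45 push 5.66 lat -0.30 fz 0.58 t 21.54 False
83.5 82.63 push 5.87 lat -0.16 fz 0.65 t 21.92 False
85.0 83.34 push 7.76 lat -0.05 fz 1.18 t 22.29 False
86.5 83.96 push 8.51 lat 1.29 fz 1.23 t 22.67 False
88.0 84.43 push 11.41 lat 0.74 fz 2.45 t 23.04 False
89.5 84.89 push 14.58 lat 0.70 fz 3.64 t 23.42 False
```

```bash
python3 - <<'E'
from drive import *
for _ in range(6):
    st=monitor.get_state(); F=np.array(st['force']); print(round(((np.array(st['tcp_pos'])[:2]-f)@v+.14)*1e3,2),np.round([-F[:2]@v,F[2]],2),np.round(st['tcp_pos'],4),np.round(st['ee_rot'],2),round(st['gripper_width'],4),st['time']); arm.pause(.2)
o=[]
for c,(a,b) in {'top':(140,140),'side':(160,170)}.items():
    im,d=vision.read_camera(c); W=cloud(c,d); np.savez(c+'2.npz',im=im,d=d)
    q=W[...,:2]-f; s=q@v; l=q@[-v[1],v[0]]
    for lo in (-.03,.01,.03,.08,.12,.16,.2,.25):
        m=(abs(s-lo)<.005)&(abs(l)<.03)&(d>0); print(c,lo,m.sum(),np.round(np.median(W[m][:,2])*1e3,1) if m.any() else '')
    o.append(cv2.resize(im[a:a+80,b:b+140,::-1],(525,300),interpolation=cv2.INTER_CUBIC))
cv2.imwrite('pics/dr.png',np.vstack(o))
E
```

```text
84.89 [14.58  3.64] [ 0.5778 -0.0139  0.0055] [-179.94    0.28   84.51] 0.04 23.4167
84.91 [14.78  2.87] [ 0.5778 -0.0138  0.0055] [-179.95    0.27   84.51] 0.0397 23.6167
84.88 [15.79  2.98] [ 0.5778 -0.0139  0.0055] [-179.94    0.28   84.51] 0.0398 23.8167
84.87 [14.19  3.64] [ 0.5778 -0.0139  0.0055] [-179.95    0.28   84.51] 0.0396 24.0167
84.88 [14.4  3.8] [ 0.5778 -0.0139  0.0055] [-179.95    0.28   84.51] 0.0398 24.2167
84.87 [14.64  3.6 ] [ 0.5778 -0.0139  0.0055] [-179.95    0.28   84.51] 0.0397 24.4167
top -0.03 101 406.6
top 0.01 63 41.0
top 0.03 60 40.3
top 0.08 62 38.8
top 0.12 57 37.7
top 0.16 58 36.3
top 0.2 59 35.0
top 0.25 60 32.7
side -0.03 446 145.8
side 0.01 89 350.1
side 0.03 31 40.9
side 0.08 47 39.7
side 0.12 51 38.2
side 0.16 46 37.2
side 0.2 50 35.8
side 0.25 60 34.1
```

View pics/dr.png

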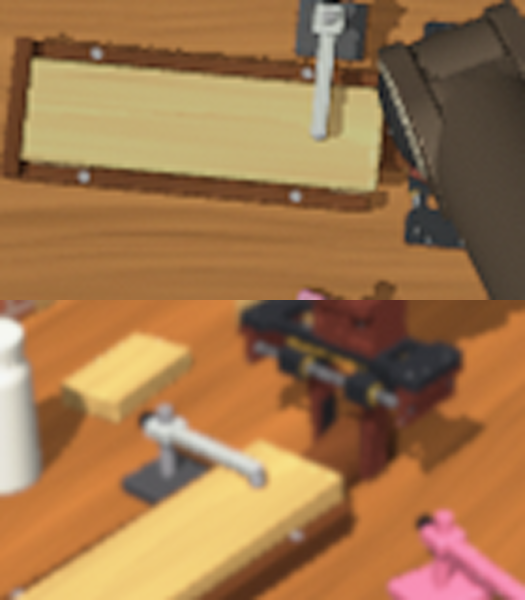

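The stave is up about 9 mm and its top meets the gauge's finger, at (320,133) in the top crop and (258,475) in the side crop. Push has risen about 9.6 N since contact, which puts roughly 6–9 N on the finger. One small final step, then unload and release.

```bash
python3 - <<'E'
from drive import *
F=go(.0903,.012,10)
if F<15.5: F=go(.0908,.012,10)
for s in (.0885,.0870): go(s,.012,25)
effector.grip(.046,10); effector.grip(.056)
st=monitor.get_state(); print(np.round(st['force'],2),st['gripper_width'],np.round(st['tcp_pos'],4),st['time'])
p=st['tcp_pos']; arm.servo_line([p[0],p[1],.12],speed=.1,guard=12)
q=np.array(p[:2])-.1*v; arm.servo_line([*q,.25],speed=.15)
print(monitor.get_state()['force'])
arm.move_ptp([.42,-.25,.3],[180,0,84.7])
o=[]
for c,(a,b) in {'top':(130,140),'side':(150,170)}.items():
    im,d=vision.read_camera(c); W=cloud(c,d)
    r=W[...,:2]-f; s=r@v; l=r@[-v[1],v[0]]
    for lo in (-.09,-.05,-.03,.01,.03,.08,.16,.25):
        m=(abs(s-lo)<.005)&(abs(l)<.015)&(d>0); print(c,lo,m.sum(),np.round(np.median(W[m][:,2])*1e3,1) if m.any() else '')
    o.append(cv2.resize(im[a:a+100,b:b+180,::-1],(540,300),interpolation=cv2.INTER_CUBIC))
    R=spotter.silhouettes('wedge',c)[0]; P,rr=rect(W,R['mask']&(d>0),.003,.05); print(R['p'],rr)
cv2.imwrite('pics/end.png',np.vstack(o)); print(monitor.get_state()['time'])
E
```

```text
90.3 85.01 push 16.45 lat 0.41 fz 3.30 t 25.07 False
88.5 85.09 push 11.13 lat 1.52 fz 2.74 t 25.47 False
87.0 85.03 push 8.28 lat 0.86 fz 0.81 t 25.84 False
[0.61 0.88 0.24] 0.05600901558777359 [ 0.5781 -0.0117  0.0055] 26.5917
[0.05804588 0.37887448 0.34405405]
top -0.09 31 38.3
top -0.05 30 29.9
top -0.03 30 27.4
top 0.01 32 40.5
top 0.03 29 41.0
top 0.08 31 38.6
top 0.16 31 35.5
top 0.25 30 32.4
0.94 ((577.604248046875, -6.218574523925781), (97.97599029541016, 46.387176513671875), 88.75965118408203)
side -0.09 24 39.3
side -0.05 23 30.5
side -0.03 23 27.9
side 0.01 19 42.2
side 0.03 21 41.0
side 0.08 22 39.8
side 0.16 26 37.4
side 0.25 27 34.3
0.92 ((573.5997314453125, 1.127593994140625), (50.87421798706055, 107.96701049804688), 5.653014659881592)
30.175
```

View pics/end.png

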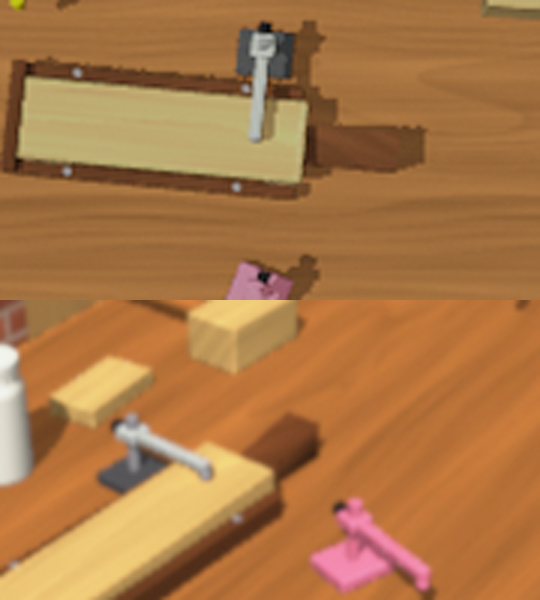

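The wedge stays under the stave, lying flat with about 95 mm out in front, at (365,147) in the top crop. The stave is still raised against the finger, the gauge and the objects in the crops look undisturbed, and the arm is clear.

```bash
python3 -c "
from h import *
job.close_job()"
```

```text
the job is handed in; nothing more can be done
```

The job is handed in. The wedge lies flat about 80–85 mm under the stave, between the ledges, and the stave is raised so that its top bears on the gauge's finger. The arm had let go and moved well clear, at about 30 s on the robot's clock.

**Force on the finger:** Push was about 5 N while the stave was rising, and about 16 N at the stop. At 1–1.5 N of push per newton, that is roughly 6.5–11 N on the finger. I did not measure the finger force directly.

**A check that disagreed:** The hand moved only about 2.7 mm after the push began to rise. At 1 N per millimetre that would be about 3 N, the bottom of the allowed range. The commanded travel was about 8 mm, which would be about 8 N. I trusted the measured force.

**After release:** The stave's top at the front reads 40.5–42 mm, unchanged from before letting go, so the wedge held. The last pictures show the gauge in place. The offcut, and what shows of the mallet and glue jar, look undisturbed. The plane was outside those crops, but the arm never went near it.

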